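# Stop, vent and unlatch the analyser's filter cassette

## Task

On the bench water analyser, stop the pump with the red key and then vent it with the blue key: press each fully down and let it spring back up before going on, and leave the yellow key alone. Then pinch the two orange side catches of the blue filter cassette together and lift it straight up out of its well. Finish holding it in the air with both catches still pinched, upright and still, at least 5 cm clear above the analyser's deck, touching nothing but the gripper; do not disturb the bottle, beaker and jar beside the analyser.

Things in the scene. Friction and masses are not known exactly. Their poses are not given: they have to be found in the camera images.
- analyser: white, low instrument cabinet, 240 mm (its x) by 360 mm (its y) by 70 mm high, fixed to the bench; origin at the centre of its underside on the work surface, z up, its front is -x, turned by up to 0.35 rad. Its flat deck is 70 mm above the work surface and carries the three keys in a row on its -y half and the cassette's well on its +y half
- well (a point): centre of the rectangular well's mouth at deck height, 37 mm (analyser x) by 47 mm (analyser y), on the +y half of the deck; the well is 45 mm deep, and a lip 8 mm thick on its two y sides holds the barbs of the catches
- cassette: blue filter cassette, 34 (x) by 44 (y) by 95 mm tall, 120 to 240 g; origin at the centre of its underside, z up. Starts seated in the well, axes parallel to the analyser's, its upper 50 mm above the deck. A sprung orange catch in the middle of each y face: 56 mm over both, 44 mm when pinched flush. The catches lock it in the well: grip along its y at both catches, lift only while they are pinched
- catch_left_pad (a point): point at the centre of the outer face of the orange catch on the cassette's +y side; the exposed catch is 12 mm wide (along the cassette's x), 26 mm tall, from 66 to 92 mm above the cassette's underside; sprung out, this point is 28 mm from the cassette's centre line and 79 mm above its underside
- catch_right_pad (a point): point at the centre of the outer face of the orange catch on the cassette's -y side; the exposed catch is 12 mm wide (along the cassette's x), 26 mm tall, from 66 to 92 mm above the cassette's underside; sprung out, this point is 28 mm from the cassette's centre line and 79 mm above its underside
- catch_left (a joint): travel in m of the orange catch on the cassette's +y side: 0 = sprung out (locked), grows as it is pushed in; at 0.006 it is flush with the cassette's side, where a finger pad also meets the cassette; 2 N starts it, 4.5 N makes it flush. Above 0.0042 it counts as pinched; the barb frees the well's lip at about 0.004
- catch_right (a joint): travel in m of the orange catch on the cassette's -y side: 0 = sprung out (locked), grows as it is pushed in; at 0.006 it is flush with the cassette's side, where a finger pad also meets the cassette; 2 N starts it, 4.5 N makes it flush. Above 0.0042 it counts as pinched; the barb frees the well's lip at about 0.004
- stop_key_top (a point): point at the centre of the red stop key's round cap top (cap 28 mm across, in a black housing 44 mm across and 12 mm high, standing on the analyser's deck). Released, the cap top is 22 mm above the deck. Its place in the row of three differs from start to start
- stop_key (a joint): travel of the red stop key in m: 0 = up, 0.006 = fully down (pressed straight down; starts to move at about 1.5 N, fully down at 5 N, springs back by itself). Counts as pressed above 0.0042 and as released below 0.0015
- vent_key_top (a point): point at the centre of the blue vent key's round cap top (cap 28 mm across, in a black housing 44 mm across and 12 mm high, standing on the analyser's deck). Released, the cap top is 22 mm above the deck. Its place in the row of three differs from start to start
- vent_key (a joint): travel of the blue vent key in m: 0 = up, 0.006 = fully down (pressed straight down; starts to move at about 1.5 N, fully down at 5 N, springs back by itself). Counts as pressed above 0.0042 and as released below 0.0015
- start_key_top (a point): point at the centre of the yellow start key's round cap top (cap 28 mm across, in a black housing 44 mm across and 12 mm high, standing on the analyser's deck). Released, the cap top is 22 mm above the deck. Its place in the row of three differs from start to start. Not to be pressed
- start_key (a joint): travel of the yellow start key in m: 0 = up, 0.006 = fully down; must stay up
- wash_bottle: bystander: yellow bottle, 66 mm across, 180 mm tall, standing to the left of the analyser; origin at the centre of its underside
- beaker: bystander: glass beaker, 72 mm across, 90 mm tall, to the right of the analyser; origin at the centre of its underside
- jar: bystander: small brown glass jar with a black cap, 60 mm across, 70 mm tall, to the left of the analyser; origin at the centre of its underside
There are look-alikes about, which are no part of the job. Leave any brown look-alike of the cassette alone.

How it is judged (in metres and radians):
On the way, in this order (a step that is already met when the one before it is completed fails the run):
1. the red key is pressed down, with the blue key up and the cassette seated (value of joint stop_key above 0.0042 m and value of joint vent_key below 0.0015 m and z of cassette in the frame of analyser below 0.032 m), for 0.05 s.
2. the red key has sprung back up (value of joint stop_key below 0.0015 m and z of cassette in the frame of analyser below 0.032 m), for 0.05 s.
3. the blue key is pressed down, with the red key up and the cassette seated (all of step 2 and value of joint vent_key above 0.0042 m), for 0.05 s.
4. the blue key has sprung back up (value of joint vent_key below 0.0015 m and z of cassette in the frame of analyser below 0.032 m), for 0.05 s.
5. both catches are pinched by the fingers with the cassette still seated (value of joint each of catch_left, catch_right above 0.0042 m and z of cassette in the frame of analyser below 0.032 m and contact force between the fingers and cassette above 2 N), for 0.1 s.
6. the cassette is lifted free of the well (value of joint each of catch_left, catch_right above 0.0042 m and height (world z) of cassette above 0.11 m and angle between cassette's own z axis and vertical below 0.3 rad and contact force between the fingers and cassette above 2 N), for 0.2 s.
At the end, for the whole second after the job is handed in: Fingers hold the cassette (over 2 N), both catches pushed in over 4.2 mm, underside over 40 mm above the deck (110 mm above the work surface), tilt under 0.3 rad, slower than 30 mm/s, touching neither analyser nor bystanders; red and blue keys up, bystanders upright (all of step 6 and linear speed of cassette below 0.03 m/s and contact force between cassette and analyser below 0.2 N and contact force between cassette and wash_bottle below 0.2 N and contact force between cassette and beaker below 0.2 N and contact force between cassette and jar below 0.2 N and value of joint each of stop_key, vent_key below 0.0015 m and angle between each of wash_bottle, beaker, jar's own z axis and vertical below 0.1 rad); the arm keeps its last pose, push and grip.
It fails at once if the yellow start key is pressed (value of joint start_key above 0.003 m).
It fails at once if the wash bottle is shifted by more than 30 mm (distance of wash_bottle from where it was at the start of the episode above 0.03 m).
It fails at once if the beaker is shifted by more than 30 mm (distance of beaker from where it was at the start of the episode above 0.03 m).
It fails at once if the jar is shifted by more than 30 mm (distance of jar from where it was at the start of the episode above 0.03 m).
It also fails if it takes over 51 s, if anything falls off the work surface, if the arm or the gripper's body presses on something with over 40 N, if the wrist force passes 120 N, or if a joint passes its speed limit or range.

## Robot

A 7-joint arm with a two-finger parallel gripper is mounted at the origin on the work surface. World frame = base frame: x ahead of the robot, y to its left, z up, the work surface at z = 0. Lengths are in mm, angles in rad, forces in N, time in s.
With the tool pointing down it reaches from about 425 to 875 mm from the base axis. Payload 4.7 kg.
Tool frame: the origin (TCP) lies between the finger pads; the fingertips stand 8 mm ahead of it and the grasp point (between the pads) lies 11 mm behind it (r.tips_ahead is the distance from the TCP to the fingertips, in mm); z points along the fingers, y is the line along which they close (so a half turn about z gives the same grasp; the last joint's range is limited). The gripper opens to 85 mm and grips with 20 to 120 N. Pads are 22 mm wide; open, the fingers measure 114 mm over their backs; the gripper's body (76 mm by 85 mm) begins 54 mm behind the grasp point. The pads swing forward as they close: fully open they stand 13 mm farther back than shut.
Start: joints at [1.354, 0.321, -0.07, 1.45, 0.023, 1.371, -0.057], TCP at [148.67, -632.788, 239.349] pointing down, gripper open.
Joint ranges: [-2.86, 2.86], [-0.3, 2.09], [-1.38, 1.24], [0.06, 2.45], [-1.56, 4.7], [0.09, 2.05], [-2.69, 2.69]. Speed limits (rad/s): [2.57, 2.57, 3.14, 3.14, 3.14, 3.14, 3.14].

## Interface

Orientations are given as a unit quaternion [w, x, y, z].
In Python, from rig import monitor, viewer, r gives the robot as it stands.
- The arm moves only by the tool apply_moves, never from a script. Its argument "commands" is a list of rows, each a list of 7 numbers: the shift along the tool's x, y, z in m, then the turn, a rotation vector about the tool's x, y, z in degrees, then the opening, from 0 (shut) to 1 (fully open). A call has 1 to 5 rows; each row is the pose to reach, as a shift and turn from the pose commanded when the call began, along the tool's axes at that moment; what a row does not reach only later rows make up. A row lasts 1/12 s, in which the tool goes at most 41.7 mm and 7.16 degrees, less where a joint would pass 70% of its speed; a pose out of reach is approached as far as the arm can. A call with a gripper value outside its range is refused whole. The fingers move at their own pace and stop on an object; the grip force is fixed at half the most. Time passes only in rows, so rows that repeat a pose let the fingers close. It gives the time, the measured TCP pose, the force, the opening and the grip force at its end, in the units of the state.
- monitor.read_state(): the state, without advancing time (a new reading comes with each control period).
- viewer.capture(name): name is "side" or "top" or "wrist"; returns a dict with "pixels" (420x560x3 uint8, blue, green, red), "fx", "fy", "cx", "cy" (pixels), "origin" and "rotation" of the camera in the world; the wrist camera has in their place "tool_from_camera" (4x4, takes a point from camera to tool coordinates, whose origin is the TCP and whose axes are the flange's). Camera axes: x right, y down, z forward; pixel columns grow to the right and rows downward; lengths in mm; the calibration is good to about 2 mm. A picture is of the moment at which its call begins: read the wrist's pose just before it. There is no depth.
- r.hand_in(): hands the job in; it is judged then, once.
The state is a dict: "time": time; "q": joint angles; "joint_velocities": joint speeds; "joint_torque": joint torques, N m; "position": TCP position; "ee_rot": TCP orientation; "contact_force": force on the tool from outside, world axes, zero at the start; "torque": the same for the moment, N m; "grip_width": finger opening in mm; "finger_force": force on a finger pad.
Only numpy, scipy, OpenCV 4.12 (cv2) and the standard library are available. Lean on these libraries where they do the work, as an engineer would, in place of code of your own. Each camera call takes 0.05 s, during which the arm holds its last target. There are 200 camera calls.

## Working session

There is one attempt and no reset: what is moved stays moved. The work goes in short steps, Python scripts to look and compute and a tool call to move; the robot and the scene stay as the last step left them, time stands still between calls to the robot, and variables do not carry over. Pictures are saved under pics/ and viewed, at most 10 in all, crops included, and the job is handed in when it is done.

Besides the shell and the picture viewer there is one more tool, called as name(argument=value, ...) on one line, values as JSON. apply_moves: Moves the arm, as the interface text tells. Its arguments: {"type":"object","properties":{"commands":{"type":"array","items":{"type":"array","items":{"type":"number"}}}},"required":["commands"]}

```bash
mkdir -p pics; cat > h.py <<'E'
import numpy as np,cv2
from rig import monitor,viewer,r
def cap(n):
    c=viewer.capture(n); c['pixels']=np.array(c['pixels'],np.uint8); return c
def ray(c,u,v):
    d=np.array([(u-c['cx'])/c['fx'],(v-c['cy'])/c['fy'],1.]); R=np.array(c['rotation']); return np.array(c['origin']),R@d
def onz(c,u,v,z):
    o,d=ray(c,u,v); return o+d*(z-o[2])/d[2]
E
python3 - <<'E'
from h import *
import pickle
print(monitor.read_state())
cs={n:cap(n) for n in('top','side')}
pickle.dump(cs,open('c.pkl','wb'))
for n in cs: cv2.imwrite(f'pics/{n}0.png',cs[n]['pixels']); print(n,cs[n]['origin'],cs[n]['rotation'],cs[n]['fx'],cs[n]['cx'],cs[n]['cy'])
E
```

```text
{'time': 0.0, 'q': array([ 1.3540862 ,  0.32183479, -0.07005331,  1.45172589,  0.02257716,
        1.37082382, -0.05692076]), 'joint_velocities': array([-0.0018074 ,  0.00056029, -0.00046793,  0.00122595,  0.00121417,
        0.00184041,  0.00051624]), 'joint_torque': array([-6.89385179e-04, -4.93578744e+01, -3.82474735e-01, -3.14331472e+01,
        1.28189431e-02,  1.14675742e-02, -1.04046700e-05]), 'position': array([ 148.511314  , -632.23617136,  238.19005629]), 'ee_rot': array([-9.89941463e-04,  9.93349073e-01,  1.15137367e-01, -1.60128599e-04]), 'contact_force': array([0.28031469, 0.74104624, 0.08855652]), 'torque': array([ 0.02755138, -0.00067921,  0.03953716]), 'finger_force': 0.0, 'grip_width': 85.17704221177398}
top [ 421.00849619    2.51786981 1105.13616012] [-0.05321018  0.70594705 -0.70477701  0.04579075] 404.1642535457148 271.3738109654416 209.81695483010714
side [414.1779442  806.68080615 843.17807821] [ 0.04086361 -0.10844986  0.90417949 -0.41113044] 385.7773992895356 282.50006056456914 207.1242901289451
```

View pics/top0.png

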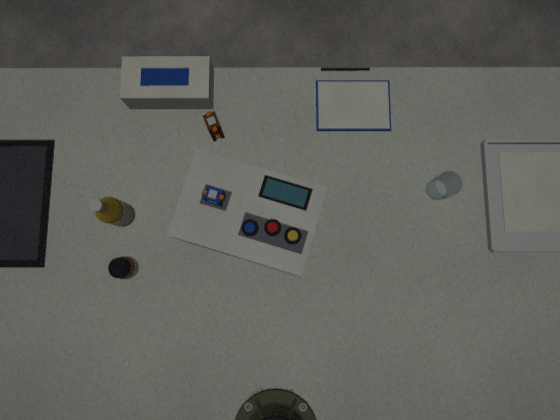

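View pics/side0.png

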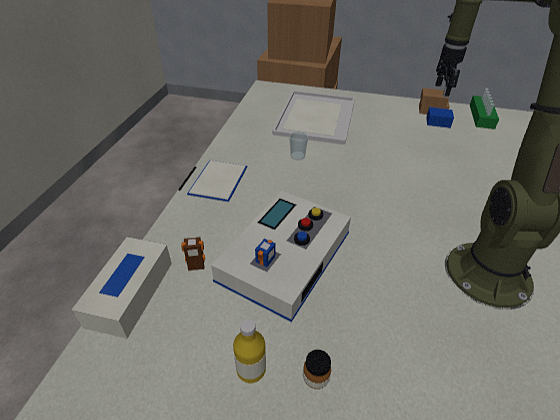

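The top view shows blue, red and yellow keys at about (250,228), (273,228) and (293,236). The blue cassette in the well is at (213,195). The brown look-alike is off the analyser at (213,125), so the blue one on the deck is the target. Next I measure these and check an enlarged crop.

```bash
cat >> h.py <<'E'
from scipy.spatial.transform import Rotation as Ro
def ray(c,u,v):
    d=np.array([(u-c['cx'])/c['fx'],(v-c['cy'])/c['fy'],1.])
    q=np.array(c['rotation']); R=Ro.from_quat(q,scalar_first=True).as_matrix() if q.size==4 else q
    return np.array(c['origin']),R@d
def tri(c1,p1,c2,p2):
    o1,d1=ray(c1,*p1);o2,d2=ray(c2,*p2);s=np.linalg.lstsq(np.c_[d1,-d2],o2-o1,rcond=None)[0]
    a=o1+s[0]*d1;b=o2+s[1]*d2; return (a+b)/2,np.linalg.norm(a-b)
def blobs(img,lo,hi,amin=15):
    m=cv2.inRange(cv2.cvtColor(img,cv2.COLOR_BGR2HSV),np.array(lo),np.array(hi))
    n,l,s,c=cv2.connectedComponentsWithStats(m)
    return [(c[i].round(1).tolist(),int(s[i,4]),s[i,:4].tolist()) for i in range(1,n) if s[i,4]>=amin]
COL=dict(red=((0,150,60),(5,255,255)),red2=((172,150,60),(180,255,255)),blue=((105,150,50),(125,255,255)),yel=((22,150,80),(34,255,255)),ora=((6,150,100),(20,255,255)))
E
python3 - <<'E'
from h import *
import pickle
cs=pickle.load(open('c.pkl','rb'))
for n in cs:
    for k,(a,b) in COL.items(): print(n,k,blobs(cs[n]['pixels'],a,b,8))
t=cs['top']['pixels']
# deck outline
g=cv2.inRange(t[:,:,1],130,255); 
p=t[140:285,160:335]; cv2.imwrite('pics/crop.png',cv2.resize(p,None,fx=4,fy=4,interpolation=cv2.INTER_CUBIC))
E
```

```text
top red [([272.2, 226.7], 78, [267, 222, 11, 11])]
top red2 []
top blue [([164.0, 76.5], 751, [141, 69, 47, 16]), ([316.1, 84.6], 10, [316, 81, 2, 9]), ([317.0, 112.5], 8, [317, 109, 1, 8]), ([348.8, 129.1], 109, [317, 118, 74, 13]), ([212.6, 194.4], 118, [203, 186, 20, 18]), ([249.3, 226.9], 90, [244, 222, 11, 11])]
top yel [([103.0, 199.0], 8, [101, 198, 5, 3]), ([99.7, 216.3], 41, [95, 213, 11, 8]), ([292.5, 234.8], 83, [288, 230, 10, 11])]
top ora [([208.6, 113.1], 11, [207, 112, 4, 3]), ([214.2, 128.4], 13, [213, 127, 4, 4]), ([204.0, 191.5], 14, [202, 190, 5, 4]), ([221.0, 196.5], 14, [219, 195, 5, 4])]
side red [([305.5, 221.8], 65, [301, 218, 10, 9])]
side red2 []
side blue [([439.6, 117.0], 441, [427, 107, 27, 21]), ([221.9, 189.9], 109, [187, 166, 60, 35]), ([281.6, 290.3], 237, [213, 231, 136, 91]), ([301.5, 235.9], 76, [297, 232, 10, 9]), ([265.2, 252.9], 218, [255, 239, 20, 28]), ([121.5, 274.9], 798, [99, 254, 45, 43])]
side yel [([315.7, 211.5], 61, [312, 208, 9, 8]), ([248.7, 348.0], 782, [233, 331, 32, 34]), ([249.9, 378.7], 67, [237, 372, 26, 11])]
side ora [([201.0, 243.9], 22, [199, 241, 4, 9]), ([269.4, 240.8], 8, [268, 240, 4, 3]), ([182.9, 244.3], 15, [181, 242, 5, 7]), ([260.7, 256.5], 36, [258, 251, 5, 14]), ([203.6, 256.8], 9, [203, 255, 2, 5])]
```

View pics/crop.png

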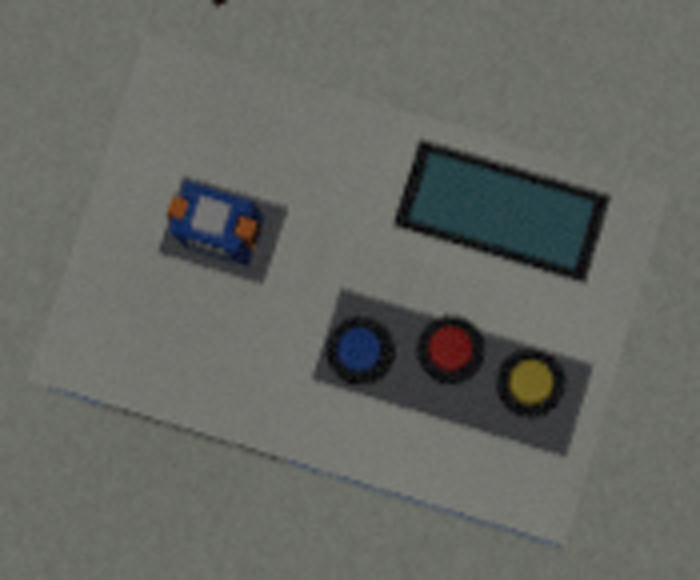

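The crop confirms the target: the blue cassette with orange catches at the ends of its y axis sits in the grey well plate, at top-image (212.6,194.4). The three keys are clear.

```bash
python3 - <<'E'
from h import *
import pickle
cs=pickle.load(open('c.pkl','rb')); T,S=cs['top'],cs['side']
for k,a,b,z in [('red',(272.2,226.7),(305.5,221.8),92),('blue',(249.3,226.9),(301.5,235.9),92),('yel',(292.5,234.8),(315.7,211.5),92)]:
    print(k,onz(T,*a,z).round(1),onz(S,*b,z).round(1),*tri(T,a,S,b))
L=onz(T,204,191.5,115);R=onz(T,221,196.5,115); print('catch',L.round(1),R.round(1),((L+R)/2).round(1),np.degrees(np.arctan2(*( -(L-R)[0],(L-R)[1]))))
# teal screen
img=T['pixels']; m=cv2.inRange(cv2.cvtColor(img,cv2.COLOR_BGR2HSV),np.array((85,60,40)),np.array((104,255,255)));m[:150]=0;m[:, :240]=0;m[:,330:]=0;m[215:]=0
rc=cv2.boxPoints(cv2.minAreaRect(cv2.findNonZero(m))); w=np.array([onz(T,*p,70) for p in rc]);
for i in range(4): e=w[(i+1)%4]-w[i]; print(w[i].round(1),np.linalg.norm(e).round(1),np.degrees(np.arctan2(e[1],e[0])).round(1))
for n,p,z in [('bottle',(95,204),180),('jar',(120,267),70),('beaker',(436,189),90)]: print(n,onz(T,*p,z).round(0))
s=monitor.read_state(); M=Ro.from_quat(s['ee_rot'],scalar_first=True).as_matrix();print(M.round(3))
E
```

```text
red [521.   11.2  92. ] [522.4  14.2  92. ] [522.04416508  11.22197791  89.09919063] 1.5183946282116219
blue [520.4  68.8  92. ] [522.6  72.   92. ] [521.8536091   69.0860731   88.97048039] 2.2811713955181765
yel [500.7 -39.8  92. ] [501.6 -36.2  92. ] [501.44948646 -39.92347676  88.68907878] 1.0442557676553488
catch [606.7 181.3 115. ] [594.  138.6 115. ] [600.3 159.9 115. ] -16.47208557206792
[606.3  39.2  70. ] 48.5 -16.2
[652.8  25.8  70. ] 113.5 -107.0
[619.6 -82.8  70. ] 48.2 163.0
[573.5 -68.7  70. ] 112.8 73.1
bottle [565. 423. 180.]
jar [420. 399.  70.]
beaker [ 618. -405.   90.]
[[ 0.973  0.229 -0.   ]
 [ 0.229 -0.973  0.002]
 [-0.    -0.002 -1.   ]]
```

apply_moves(commands=[[0.033,-0.023,0,0,0,6,0.5],[0.066,-0.046,0,0,0,12,0],[0.1,-0.069,0,0,0,18,0],[0.133,-0.092,0,0,0,24,0],[0.166,-0.114,0,0,0,29.7,0]])

```text
time: 0.52
position: [285.1, -481.9, 238.9]
ee_rot: [-0.0, 0.989, -0.146, -0.0]
contact_force: [0.1, -0.7, 0.4]
grip_width: 25.6
finger_force: 0.0
```

```bash
cat >> h.py <<'E'
def st(*targets):
    s=monitor.read_state(); M=Ro.from_quat(s['ee_rot'],scalar_first=True).as_matrix()
    print('t',s['time'],'pos',s['position'].round(1),'q',s['q'].round(2),'F',s['contact_force'].round(1),'w',round(s['grip_width'],1),'ff',s['finger_force'])
    print('toolx',M[:,0].round(3),'tooly',M[:,1].round(3),'yawA',np.degrees(np.arctan2(M[0,1],-M[1,1])).round(1))
    for t in targets: print(t,'shift m',(M.T@(np.array(t)-s['position'])/1000).round(4))
    return s,M
E
python3 -c "
from h import *
st((450,-300,238),(505,40,238))"
```

```text
t 0.5167 pos [ 285.1 -481.9  238.9] q [ 1.11  0.14 -0.14  1.68  0.02  1.33 -0.89] F [ 0.1 -0.7  0.4] w 25.6 ff 0.0
toolx [ 0.957 -0.289 -0.001] tooly [-0.289 -0.957 -0.   ] yawA -16.8
(450, -300, 238) shift m [ 0.1054 -0.2217  0.0009]
(505, 40, 238) shift m [ 0.0599 -0.5631  0.0011]
```

apply_moves(commands=[[0.018,-0.037,0,0,0,0,0],[0.035,-0.074,0,0,0,0,0],[0.053,-0.111,0,0,0,0,0],[0.07,-0.148,0,0,0,0,0],[0.088,-0.185,0,0,0,0,0]])

```text
time: 0.93
position: [421.7, -329.6, 239.1]
ee_rot: [0.0, 0.99, -0.143, -0.0]
contact_force: [1.3, -0.9, -0.5]
grip_width: -0.2
finger_force: 0.0
```

apply_moves(commands=[[0,-0.038,0,0,0,0,0],[0,-0.076,0,0,0,0,0],[0,-0.114,0,0,0,0,0],[0,-0.152,0,0,0,0,0],[0,-0.19,0,0,0,0,0]])

```text
time: 1.35
position: [474.8, -147.3, 239.0]
ee_rot: [0.0, 0.99, -0.143, -0.0]
contact_force: [0.1, -0.1, -0.4]
grip_width: 0.1
finger_force: 0.0
```

```bash
python3 -c "
from h import *
st((430,35,238),(522,11,238))"
```

```text
t 1.35 pos [ 474.8 -147.3  239. ] q [ 0.72  0.02 -0.47  1.81  0.01  1.32 -1.61] F [ 0.1 -0.1 -0.4] w 0.1 ff 0.0
toolx [ 0.959 -0.284 -0.   ] tooly [-0.284 -0.959  0.   ] yawA -16.5
(430, 35, 238) shift m [-0.0947 -0.1621  0.001 ]
(522, 11, 238) shift m [ 0.0003 -0.1652  0.001 ]
```

apply_moves(commands=[[0,-0.035,0,0,0,0,0],[0,-0.07,0,0,0,0,0],[0,-0.105,0,0,0,0,0],[0,-0.14,0,0,0,0,0],[0,-0.165,0,0,0,0,0]])

```text
time: 1.77
position: [521.8, 12.8, 239.2]
ee_rot: [-0.0, 0.99, -0.142, -0.0]
contact_force: [-0.4, 0.3, 1.1]
grip_width: -0.5
finger_force: 0.0
```

apply_moves(commands=[[0,0,0,0,0,0,0],[0,0,0,0,0,0,0]])

```text
time: 1.93
position: [521.5, 10.8, 238.9]
ee_rot: [-0.0, 0.99, -0.141, -0.0]
contact_force: [-0.2, -0.7, -0.2]
grip_width: 0.1
finger_force: 0.0
```

```bash
cat >> h.py <<'E'
def wcap():
    s=monitor.read_state(); c=cap('wrist'); M=np.eye(4); M[:3,:3]=Ro.from_quat(s['ee_rot'],scalar_first=True).as_matrix(); M[:3,3]=s['position']
    W=M@np.array(c['tool_from_camera']); c['origin']=W[:3,3]; c['rotation']=W[:3,:3]; return c
E
python3 - <<'E'
from h import *
st((522,11,110))
c=wcap(); cv2.imwrite('pics/w1.png',c['pixels'])
for k,(a,b) in COL.items():
    for p,n,bb in blobs(c['pixels'],a,b,150): print(k,p,n,bb,onz(c,*p,92).round(1),onz(c,*p,115)[:2].round(1))
E
```

```text
t 1.9333 pos [521.5  10.8 238.9] q [ 0.53  0.08 -0.63  1.75  0.05  1.33 -1.97] F [-0.2 -0.7 -0.2] w 0.1 ff 0.0
toolx [ 0.96  -0.28  -0.001] tooly [-0.28 -0.96 -0.  ] yawA -16.2
(522, 11, 110) shift m [ 0.0005 -0.0003  0.1289]
red [280.5, 193.4] 635 [267, 180, 29, 28] [522.9   8.6  92. ] [528.7   7.1]
blue [79.7, 161.2] 1341 [48, 141, 62, 43] [602.4 174.2  92. ] [601.7 159.1]
blue [222.7, 210.5] 613 [209, 196, 29, 29] [522.1  65.8  92. ] [528.   59.6]
yel [338.2, 199.8] 636 [324, 187, 30, 27] [501.8 -41.6  92. ] [509.4 -39.1]
ora [53.8, 161.5] 161 [47, 155, 14, 14] [608.7 196.8  92. ] [607.5 179.8]
ora [108.7, 162.4] 180 [102, 156, 15, 14] [594.1 149.6  92. ] [594.1 136.5]
```

View pics/w1.png

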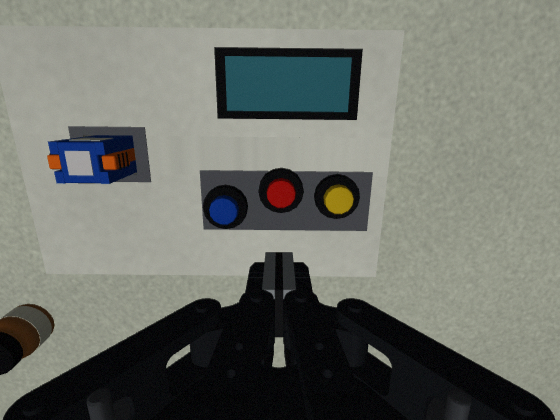

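The wrist view shows the red key cap at (280,193), blue at (223,210), yellow at (338,200) and the cassette at (80,161). All agree with the top view, so I descend onto red.

apply_moves(commands=[[0.001,0,0.035,0,0,0,0],[0.001,0,0.07,0,0,0,0],[0.001,0,0.105,0,0,0,0],[0.001,0,0.131,0,0,0,0],[0.001,0,0.131,0,0,0,0]])

```text
time: 2.4
position: [517.9, 6.3, 102.6]
ee_rot: [0.001, 0.989, -0.145, -0.005]
contact_force: [-1.1, -1.0, 0.1]
grip_width: -0.4
finger_force: 0.0
```

apply_moves(commands=[[0,0,0.004,0,0,0,0],[0,0,0.008,0,0,0,0],[0,0,0.01,0,0,0,0],[0,0,0.01,0,0,0,0]])

```text
time: 2.73
position: [523.9, 8.1, 99.7]
ee_rot: [0.0, 0.99, -0.144, 0.001]
contact_force: [0.3, -1.5, 0.8]
grip_width: 0.3
finger_force: 0.8
```

```bash
python3 -c "
from h import *
print(r.tips_ahead);st((522.5,10,93))"
```

```text
8.0
t 2.7333 pos [523.9   8.1  99.7] q [ 0.5   0.22 -0.62  1.91  0.15  1.05 -2.05] F [ 0.3 -1.5  0.8] w 0.3 ff 0.7633997166703921
toolx [ 0.959 -0.284  0.003] tooly [-0.284 -0.959  0.   ] yawA -16.5
(522.5, 10, 93) shift m [-0.0019 -0.0014  0.0067]
```

apply_moves(commands=[[0,0,0.002,0,0,0,0],[0,0,0.003,0,0,0,0],[0,0,0.004,0,0,0,0],[0,0,0.004,0,0,0,0]])

```text
time: 3.07
position: [524.0, 8.2, 95.2]
ee_rot: [0.0, 0.99, -0.143, 0.002]
contact_force: [2.0, -3.1, 4.3]
grip_width: 0.1
finger_force: 2.1
```

apply_moves(commands=[[0,0,0.001,0,0,0,0],[0,0,0.002,0,0,0,0],[0,0,0.002,0,0,0,0],[0,0,0.002,0,0,0,0]])

```text
time: 3.4
position: [524.0, 8.3, 94.0]
ee_rot: [0.0, 0.99, -0.143, 0.001]
contact_force: [-0.3, -2.1, 11.3]
grip_width: -0.2
finger_force: 5.8
```

apply_moves(commands=[[0,0,-0.02,0,0,0,0],[0,0,-0.035,0,0,0,0],[0,0,-0.035,0,0,0,0]])

```text
time: 3.65
position: [523.6, 9.7, 129.3]
ee_rot: [-0.0, 0.99, -0.143, 0.001]
contact_force: [0.2, 0.9, -0.1]
grip_width: 0.3
finger_force: 0.0
```

apply_moves(commands=[[-0.006,-0.018,0,0,0,0,0],[-0.012,-0.036,0,0,0,0,0],[-0.019,-0.056,0,0,0,0,0],[-0.019,-0.056,0,0,0,0,0],[-0.019,-0.056,0,0,0,0,0]])

```text
time: 4.07
position: [518.9, 69.5, 126.0]
ee_rot: [-0.0, 0.99, -0.142, -0.001]
contact_force: [0.7, -0.5, -0.8]
grip_width: -0.2
finger_force: 0.0
```

```bash
python3 -c "
from h import *
st((521.7,67.3,103))"
```

```text
t 4.0667 pos [518.9  69.5 126. ] q [ 0.43  0.2  -0.67  1.88  0.14  1.11 -2.15] F [ 0.7 -0.5 -0.8] w -0.2 ff 0.0
toolx [ 0.96  -0.28  -0.003] tooly [-0.28 -0.96  0.  ] yawA -16.3
(521.7, 67.3, 103) shift m [0.0034 0.0014 0.023 ]
```

apply_moves(commands=[[0.003,0.001,0.01,0,0,0,0],[0.003,0.001,0.02,0,0,0,0],[0.003,0.001,0.025,0,0,0,0],[0.003,0.001,0.028,0,0,0,0],[0.003,0.001,0.03,0,0,0,0]])

```text
time: 4.48
position: [522.2, 64.9, 96.3]
ee_rot: [0.001, 0.99, -0.144, -0.001]
contact_force: [-2.6, -1.4, 4.0]
grip_width: -0.3
finger_force: 1.8
```

apply_moves(commands=[[0,0,0.002,0,0,0,0],[0,0,0.003,0,0,0,0],[0,0,0.003,0,0,0,0],[0,0,0.003,0,0,0,0]])

```text
time: 4.82
position: [523.0, 65.6, 94.6]
ee_rot: [0.0, 0.99, -0.143, 0.0]
contact_force: [-2.8, -1.6, 4.8]
grip_width: 0.1
finger_force: 2.2
```

Not quite bottomed out yet, so a little more.

apply_moves(commands=[[0,0,0.001,0,0,0,0],[0,0,0.003,0,0,0,0],[0,0,0.003,0,0,0,0],[0,0,0.003,0,0,0,0]])

```text
time: 5.15
position: [523.4, 65.9, 93.8]
ee_rot: [0.001, 0.99, -0.143, 0.0]
contact_force: [-8.2, -4.2, 20.7]
grip_width: 0.1
finger_force: 10.1
```

apply_moves(commands=[[0,0,-0.035,0,0,0,0],[0,0,-0.07,0,0,0,0.5],[0,0,-0.105,0,0,0,1],[0,0,-0.125,0,0,0,1],[0,0,-0.125,0,0,0,1]])

```text
time: 5.57
position: [526.3, 67.7, 221.5]
ee_rot: [-0.001, 0.99, -0.143, 0.005]
contact_force: [1.7, -0.2, -0.8]
grip_width: 48.0
finger_force: 0.0
```

```bash
python3 -c "
from h import *
st((600.5,159.7,215),(535,150,215))"
```

```text
t 5.5667 pos [526.3  67.7 221.5] q [ 0.46  0.11 -0.68  1.76  0.08  1.28 -2.09] F [ 1.7 -0.2 -0.8] w 48.0 ff 0.0
toolx [ 0.959 -0.283  0.01 ] tooly [-0.283 -0.959 -0.004] yawA -16.4
(600.5, 159.7, 215) shift m [ 0.0451 -0.1092  0.0074]
(535, 150, 215) shift m [-0.015  -0.0813  0.0067]
```

apply_moves(commands=[[0.011,-0.027,0,0,0,0,1],[0.022,-0.054,0,0,0,0,1],[0.034,-0.082,0,0,0,0,1],[0.045,-0.109,0,0,0,0,1],[0.045,-0.109,0,0,0,0,1]])

```text
time: 5.98
position: [598.1, 164.4, 214.5]
ee_rot: [-0.003, 0.99, -0.14, -0.001]
contact_force: [-1.2, 0.4, 0.2]
grip_width: 85.2
finger_force: 0.0
```

apply_moves(commands=[[0,0,0,0,0,0,1],[0,0,0,0,0,0,1],[0,0,0,0,0,0,1]])

```text
time: 6.23
position: [596.6, 156.7, 215.7]
ee_rot: [0.0, 0.99, -0.144, -0.0]
contact_force: [0.9, -0.2, -0.7]
grip_width: 85.7
finger_force: 0.0
```

```bash
python3 - <<'E'
from h import *
c=wcap(); cv2.imwrite('pics/w2.png',c['pixels'])
s,M=st((600.5,159.7,150))
img=c['pixels']
for p,n,bb in blobs(img,*COL['ora'],60): print('ora',p,n,bb,onz(c,*p,115)[:2].round(1))
for p,n,bb in blobs(img,*COL['blue'],200): print('blue',p,n,bb,onz(c,*p,120)[:2].round(1))
m=cv2.inRange(cv2.cvtColor(img,cv2.COLOR_BGR2HSV),np.array((0,0,110)),np.array((180,80,255)))
E
```

```text
t 6.2833 pos [596.7 156.6 216.1] q [ 0.27  0.34 -0.71  1.55  0.23  1.33 -2.32] F [-0.1 -0.4 -0.6] w 85.3 ff 0.0
toolx [ 0.959 -0.285  0.   ] tooly [-0.285 -0.959  0.001] yawA -16.6
(600.5, 159.7, 150) shift m [ 0.0027 -0.0042  0.0661]
ora [247.5, 206.2] 185 [241, 200, 14, 14] [607.1 179.1]
ora [304.5, 206.5] 192 [298, 200, 14, 14] [594. 136.]
blue [276.0, 206.3] 1432 [248, 186, 58, 43] [602.  157.1]
blue [395.4, 250.1] 688 [380, 237, 32, 28] [539.1  75.2]
```

View pics/w2.png

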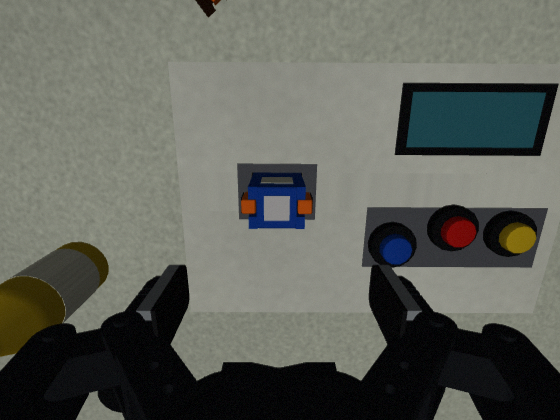

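The wrist view shows the cassette's labelled top at (276,208), with catches at (247,206) and (304,206), roughly square to the gripper. I descend part way and re-measure.

apply_moves(commands=[[0.003,-0.003,0.025,0,0,0,1],[0.003,-0.003,0.05,0,0,0,1],[0.003,-0.003,0.07,0,0,0,1],[0.003,-0.003,0.07,0,0,0,1],[0.003,-0.003,0.07,0,0,0,1]])

```text
time: 6.7
position: [600.1, 158.6, 145.9]
ee_rot: [0.001, 0.99, -0.144, -0.001]
contact_force: [-0.7, -0.2, 0.5]
grip_width: 85.3
finger_force: 0.0
```

apply_moves(commands=[[0,0,0,0,0,0,1],[0,0,0,0,0,0,1]])

```text
time: 6.87
position: [601.8, 159.9, 148.4]
ee_rot: [-0.0, 0.99, -0.144, 0.002]
contact_force: [-0.0, -0.3, 0.3]
grip_width: 85.4
finger_force: 0.0
```

```bash
python3 - <<'E'
from h import *
c=wcap(); cv2.imwrite('pics/w3.png',c['pixels'])
s,M=st()
print('cam',c['origin'].round(0))
img=c['pixels']
P=[]
for p,n,bb in blobs(img,*COL['ora'],60):
    w=onz(c,*p,117); P.append(w); print('ora',p,n,bb,w[:2].round(1), 'tool',(M.T@(w-s['position'])).round(1))
E
```

```text
t 6.9167 pos [601.8 160.  148.3] q [ 0.25  0.4  -0.69  1.62  0.27  1.22 -2.36] F [ 0.1 -0.2 -1.1] w 85.5 ff 0.0
toolx [ 0.959 -0.284  0.003] tooly [-0.284 -0.959 -0.001] yawA -16.5
cam [674. 139. 283.]
ora [245.1, 246.7] 322 [236, 238, 19, 18] [607.8 178.5] tool [  0.4 -19.4  31.3]
ora [321.8, 247.5] 318 [312, 239, 20, 18] [594.7 136. ] tool [-0.1 25.  31.2]
```

View pics/w3.png

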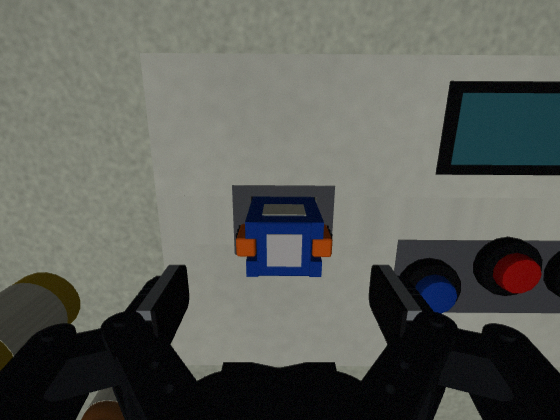

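The view at this height has the catches at (245,247) and (322,247). The finger midline is at column 278.5, so I shift about 2.5 mm in tool +y.

apply_moves(commands=[[0,0.0025,0.008,0,0,0,1],[0,0.0025,0.02,0,0,0,1],[0,0.0025,0.035,0,0,0,1],[0,0.0025,0.05,0,0,0,1],[0,0.0025,0.055,0,0,0,1]])

```text
time: 7.33
position: [598.2, 156.5, 88.0]
ee_rot: [0.001, 0.99, -0.143, -0.002]
contact_force: [-0.8, -0.1, -1.2]
grip_width: 85.6
finger_force: 0.0
```

apply_moves(commands=[[0,0,0,0,0,0,1],[0,0,0,0,0,0,1],[0,0,0,0,0,0,1]])

```text
time: 7.58
position: [600.5, 157.7, 92.0]
ee_rot: [-0.0, 0.99, -0.143, 0.001]
contact_force: [0.1, -0.4, -0.8]
grip_width: 85.6
finger_force: 0.0
```

```bash
python3 - <<'E'
from h import *
c=wcap(); s,M=st((600.5,158.5,92))
for p,n,bb in blobs(c['pixels'],*COL['ora'],60):
    w=onz(c,*p,117); print('ora',p,n,bb,w[:2].round(1), 'tool',(M.T@(w-s['position'])).round(1))
E
```

```text
t 7.6333 pos [600.6 157.7  92.2] q [ 0.24  0.45 -0.67  1.68  0.31  1.12 -2.38] F [0.2 0.2 0.7] w 85.2 ff 0.0
toolx [ 0.959 -0.284  0.001] tooly [-0.284 -0.959 -0.001] yawA -16.5
(600.5, 158.5, 92) shift m [-0.0003 -0.0007  0.0002]
ora [224.5, 303.2] 586 [211, 291, 28, 24] [607.6 178.6] tool [  0.8 -22.  -24.8]
ora [333.8, 304.0] 609 [320, 292, 28, 24] [594.7 136.1] tool [  0.5  22.4 -24.8]
```

apply_moves(commands=[[0,0,0,0,0,0,0.7],[0,0,0,0,0,0,0.55],[0,0,0,0,0,0,0.4],[0,0,0,0,0,0,0.2],[0,0,0,0,0,0,0]])

```text
time: 8.05
position: [600.8, 157.5, 92.5]
ee_rot: [-0.0, 0.99, -0.143, 0.001]
contact_force: [-0.2, -1.4, 4.8]
grip_width: 42.8
finger_force: 61.5
```

apply_moves(commands=[[0,0,0,0,0,0,0],[0,0,0,0,0,0,0],[0,0,0,0,0,0,0],[0,0,0,0,0,0,0],[0,0,0,0,0,0,0]])

```text
time: 8.47
position: [600.8, 157.5, 92.5]
ee_rot: [-0.0, 0.99, -0.143, 0.001]
contact_force: [-0.7, -0.5, 6.1]
grip_width: 43.2
finger_force: 61.5
```

apply_moves(commands=[[0,0,-0.002,0,0,0,0],[0,0,-0.005,0,0,0,0],[0,0,-0.009,0,0,0,0],[0,0,-0.014,0,0,0,0],[0,0,-0.02,0,0,0,0]])

```text
time: 8.88
position: [599.7, 157.4, 111.3]
ee_rot: [0.0, 0.99, -0.143, -0.0]
contact_force: [-0.4, 0.6, -0.4]
grip_width: 43.3
finger_force: 60.9
```

```bash
python3 -c "
from h import *
st()"
```

```text
t 8.8833 pos [599.7 157.4 111.3] q [ 0.24  0.43 -0.68  1.66  0.29  1.15 -2.37] F [-0.4  0.6 -0.4] w 43.3 ff 60.902319252491
toolx [ 0.959 -0.284 -0.001] tooly [-0.284 -0.959  0.   ] yawA -16.5
```

apply_moves(commands=[[0,0,-0.01,0,0,0,0],[0,0,-0.02,0,0,0,0],[0,0,-0.03,0,0,0,0],[0,0,-0.04,0,0,0,0],[0,0,-0.05,0,0,0,0]])

```text
time: 9.3
position: [600.2, 157.5, 162.7]
ee_rot: [-0.0, 0.99, -0.143, 0.0]
contact_force: [-1.0, -0.3, -1.8]
grip_width: 42.9
finger_force: 60.9
```

apply_moves(commands=[[0,0,-0.015,0,0,0,0],[0,0,-0.03,0,0,0,0],[0,0,-0.045,0,0,0,0],[0,0,-0.06,0,0,0,0],[0,0,-0.065,0,0,0,0]])

```text
time: 9.72
position: [601.1, 158.0, 229.5]
ee_rot: [-0.001, 0.99, -0.143, 0.002]
contact_force: [0.3, 0.0, -1.5]
grip_width: 43.0
finger_force: 61.0
```

apply_moves(commands=[[0,0,0,0,0,0,0],[0,0,0,0,0,0,0],[0,0,0,0,0,0,0],[0,0,0,0,0,0,0],[0,0,0,0,0,0,0]])

```text
time: 10.13
position: [599.6, 157.2, 225.3]
ee_rot: [0.0, 0.99, -0.143, -0.001]
contact_force: [-0.5, -0.1, -1.9]
grip_width: 42.8
finger_force: 61.0
```

```bash
python3 - <<'E'
from h import *
st(); c=cap('side'); cv2.imwrite('pics/s2.png',cv2.resize(c['pixels'][120:400,160:440],None,fx=2,fy=2))
E
```

```text
t 10.1333 pos [599.6 157.2 225.3] q [ 0.27  0.34 -0.71  1.53  0.23  1.36 -2.32] F [-0.5 -0.1 -1.9] w 42.8 ff 60.95336593687534
toolx [ 0.959 -0.284 -0.001] tooly [-0.284 -0.959  0.001] yawA -16.5
```

View pics/s2.png

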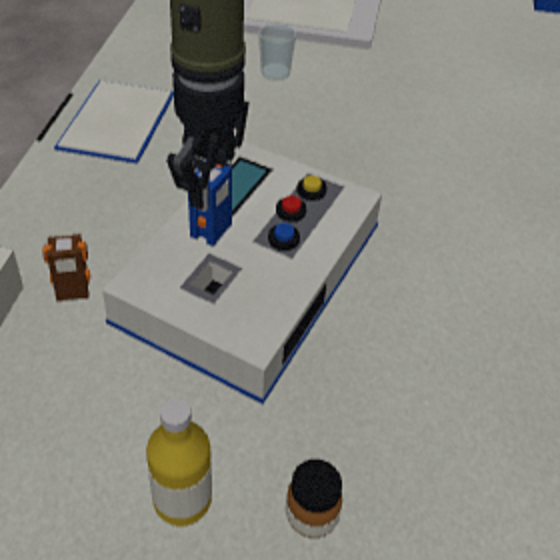

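The cassette hangs upright in the gripper at crop (210,205), well above the empty well at (210,278). The bystanders are undisturbed and all the keys are up, so I hand in.

```bash
python3 -c "
from rig import r
print(r.hand_in())"
```

```text
the job is handed in; nothing more can be done
None
```

I pressed and released the red key, then the blue key, then pinched the cassette and lifted it straight out. I handed the job in with it held upright and still, about 9 cm clear of the deck; no verdict came back.

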